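Build the wheel pack on a glass grinder

ROBOT

A 6-joint arm with a two-finger parallel gripper is mounted at the origin on the work surface. World frame = base frame: x ahead of the robot, y to its left, z up, the work surface at z = 0. Lengths are in m, angles in rad, forces in N, time in s.
With the tool pointing down it reaches from about 0.375 to 0.925 m from the base axis. Payload 5.7 kg.
Tool frame: the origin (TCP) lies midway between the tips of the shut fingers; the grasp point (between the pads) lies bot.grasp_offset behind it (bot.grasp_offset is the distance from the TCP to the grasp point, in m); z points along the fingers, y is the line along which they close (so a half turn about z gives the same grasp; the last joint's range is limited). The gripper opens to 85 mm and grips with 20 to 120 N. Pads are 22 mm wide; open, the fingers measure 114 mm over their backs; the gripper's body (76 mm by 85 mm) begins 54 mm behind the grasp point. The pads swing forward as they close: fully open they stand 13 mm farther back than shut.
Start: joints at [-1.364, 0.359, 1.51, -0, 1.272, -0.115], TCP at [0.19, -0.569, 0.231] pointing down, gripper open.
Joint ranges: [-2.97, 2.97], [-1.01, 2.36], [0.21, 2.38], [-0.96, 4.11], [0.2, 2.71], [-2.98, 2.98]. Speed limits (rad/s): [2.39, 2.39, 3.14, 3.14, 3.14, 3.14].

INTERFACE

Orientations are given as a rotation vector (axis times angle).
In Python, from plant import bot, viewer gives the robot as it stands.
- The arm moves only by the tool play_rows, never from a script. Its argument "steps" is a list that holds one entry, the list of rows, each a list of 5 numbers: the closure, from -1 (fully open) to 1 (shut), then the shift along the tool's x, y, z in cm, then the turn about the tool's z in degrees. A call has 1 to 12 rows; each row shifts and turns the commanded pose from where the row before left it, along the tool's axes as they then stand; what a row does not reach is not made up. A row lasts 1/12 s, in which the tool goes at most 41.7 mm and 7.16 degrees, less where a joint would pass 70% of its speed; a pose out of reach is approached as far as the arm can. A call with a gripper value outside its range is refused whole. The fingers move at their own pace and stop on an object; "newtons" is the grip in N (left out, the last holds). Time passes only in rows, so rows that do not move let the fingers close. It gives the time, the measured TCP pose, the force, the opening and the grip force at its end, in the units of the state.
- bot.observe(): the state, without advancing time (a new reading comes with each control period).
- viewer.camera(name): name is "scene" or "side" or "wrist"; returns (picture, depth): 384x512x3 uint8, red, green, blue; 384x512 float32, m along the optical axis (not along the pixel's ray), 0 where there is no reading.
- viewer.camera_info(name): a dict with "fx", "fy", "cx", "cy" (pixels), "position" and "orientation" of the camera in the world. Camera axes: x right, y down, z forward; pixel columns grow to the right and rows downward; lengths in m; the calibration is good to about 2 mm. A picture is of the moment at which its call begins: read the wrist's pose just before it. camera_info takes no time and is no camera call; for the wrist camera it gives the pose at the moment of the call.
- bot.sign_off(): hands the job in; it is judged then, once.
The state is a dict: "time_s": time; "joints": joint angles; "qvel": joint speeds; "tau": joint torques, N m; "tcp_pos": TCP position; "tcp_rot": TCP orientation; "ft_force": force on the tool from outside, world axes, zero at the start; "wrist_torque": the same for the moment, N m; "width": opening from 0.0 (shut) to 1.0 (fully open); "gripper_force": force on a finger pad.
Only numpy, scipy, OpenCV 4.12 (cv2) and the standard library are available. Lean on these libraries where they do the work, as an engineer would, in place of code of your own. Each camera call takes 0.05 s, during which the arm holds its last target. There are 200 camera calls.

TASK

Set up the glass grinder: turn the arbor so that its D-shaped bore matches the flat on the spindle and push it fully home, then slide the coarse (large) wheel, the spacer ring and the fine (small) wheel onto the arbor in that order, each resting flat on the one below. Lower each part all the way down rather than letting it drop. Leave the hexagonal clamp nut, the round glass blank and the ceramic ring mould lying where they are.

Things in the scene. Friction and masses are not known exactly. Their poses are not given: they have to be found in the camera images.
- grinder: Bench grinder: pale plastic box 230 x 210 mm, rim 100 mm high, white lattice top. Origin: underside centre. The spindle stands up from the middle. A thin blue nozzle at one corner is 133 mm high and at least 90 mm from the spindle.
- spindle: Upright steel spindle. Origin: on its axis, on the top of its 44 mm collar, 104 mm above the bench, where the arbor's underside rests. z up. The shaft above: 16 mm diameter, 32 mm tall, top 6 mm tapered, one flat along its whole length on its +x side, 3.5 mm from the axis. The collar's rim is cut flat on that side too. Any yaw at the start; stiff to turn.
- arbor: Aluminium arbor, upright: plate 56 mm wide, 8 mm thick; from it a 26 mm sleeve to 58 mm above the underside, top 4 mm tapered to 21 mm. D-bore right through: 17.6 mm, flat 4.3 mm from the axis on its +x side, mouth widened below. The plate's rim is cut flat on that side too. 0.16 kg. Origin: underside centre, z up. Fitted: origin and x axis as the spindle's. Grip the sleeve.
- coarse_wheel: Coarse grinding wheel, lying flat: 64 mm outside diameter, 18 mm thick, 29 mm round hole; aluminium core with a dark grey abrasive band. About 0.13 kg. Origin: centre of the underside; z up. Fitted, its underside rests on the arbor's plate, 8 mm above the arbor's underside. Works either way round in yaw.
- spacer: Plain steel spacer ring, lying flat: 40 mm outside diameter, 10 mm thick, 29 mm round hole. About 0.05 kg. Origin: centre of the underside; z up. Fitted, its underside is 26 mm above the arbor's underside.
- fine_wheel: Fine grinding wheel, lying flat: 52 mm outside diameter, 14 mm thick, 29 mm round hole; aluminium core with a thin grey abrasive band. About 0.07 kg. Origin: centre of the underside; z up. Fitted, its underside is 36 mm above the arbor's underside.
- nut: Dark steel hexagonal clamp nut lying flat, 36 mm across flats, 12 mm thick, 25 mm hole. Not used; to be left where it is. Origin: centre of the underside.
- glass_disc: Pale blue round glass blank lying flat, 80 mm diameter, 6 mm thick. To be left where it is. Origin: centre of the underside.
- ring_mould: White ceramic ring mould lying flat, 150 mm outside diameter, 26 mm high, with a hole in the middle. To be left where it is. Origin: centre of the underside.
Not all that is in view belongs to the job. What is shaped like the coarse_wheel but turquoise or yellow is not meant.

How it is judged:
By the outcome, as a careful person would: the job done as asked, in the order asked, and still so for the second after the job is handed in, with the robot touching nothing.
It also fails if it takes over 109 s, if anything falls off the work surface, if the arm or the gripper's body presses on something with over 40 N, if the wrist force passes 120 N, or if a joint passes its speed limit or range.

## Working session

There is one attempt and no reset: what is moved stays moved. The work goes in short steps, Python scripts to look and compute and a tool call to move; the robot and the scene stay as the last step left them, time stands still between calls to the robot, and variables do not carry over. Pictures are saved under pics/ and viewed, at most 14 in all, crops included, and the job is handed in when it is done.

Besides the shell and the picture viewer there is one more tool, called after ">>>" in YAML: its name, and indented under it one key for each argument. play_rows: Moves the arm, as the interface text tells. Its arguments: {"type":"object","properties":{"steps":{"type":"array"},"newtons":{"type":"number"}},"required":["steps"]}

```bash
ls; mkdir -p pics
cat > h.py <<'E'
import numpy as np, cv2
from scipy.spatial.transform import Rotation as R
from plant import bot, viewer
def snap(n,f):
    i=viewer.camera_info(n); p,d=viewer.camera(n)
    cv2.imwrite(f'pics/{f}.png',p[:,:,::-1]); np.savez(f'pics/{f}.npz',p=p,d=d,**{k:np.array(v) for k,v in i.items()})
    return p,d,i
def rot(o):
    o=np.array(o,float)
    if o.shape==(3,3): return o
    return R.from_rotvec(o).as_matrix() if o.size==3 else R.from_quat(o).as_matrix()
def cloud(i,d):
    v,u=np.mgrid[:d.shape[0],:d.shape[1]]
    c=np.stack([(u-i['cx'])/i['fx']*d,(v-i['cy'])/i['fy']*d,d],-1)
    return c@rot(i['orientation']).T+np.array(i['position'])
def load(f):
    z=np.load(f'pics/{f}.npz'); return z['p'],z['d'],{k:z[k] for k in z.files}
E
python3 - <<'E'
from h import *
print(bot.observe(), bot.grasp_offset)
for n in('scene','side','wrist'):
    p,d,i=snap(n,n+'0'); print(n,i)
a=[cv2.imread(f'pics/{n}0.png') for n in('scene','side')]
E
```

```text
pics
{'time_s': 0.0, 'joints': array([-1.36411687e+00,  3.59507733e-01,  1.51141556e+00, -5.92372618e-06,
        1.27250739e+00, -1.15136314e-01]), 'qvel': array([-3.90020438e-04, -1.59721371e-05, -1.16369055e-03, -1.61913886e-03,
       -1.33047580e-03, -1.59408160e-03]), 'tau': array([ 3.70488458e-03, -5.27611613e+01, -2.78622365e+01,  3.65301921e-04,
        1.33265066e-02,  1.19376402e-06]), 'tcp_pos': array([ 0.18960505, -0.56854572,  0.23045839]), 'tcp_rot': array([-3.09919772e+00, -5.03037061e-01,  1.40903768e-04]), 'ft_force': array([-0.65397053,  0.44024887, -0.05687112]), 'wrist_torque': array([ 0.05208124, -0.01010332,  0.01642045]), 'gripper_force': 0.0, 'width': 0.9993263183119214} 0.0187
scene {'fx': 448.08052927156854, 'fy': 448.08052927156854, 'cx': 259.67513331517824, 'cy': 195.68082049847666, 'position': array([ 1.20684031, -0.13409027,  1.0060777 ]), 'orientation': array([-2.05983006, -1.48355888,  0.54700592])}
side {'fx': 455.3484329528555, 'fy': 455.3484329528555, 'cx': 246.2196566492535, 'cy': 201.46951400669982, 'position': array([0.14910992, 0.9594121 , 0.64151155]), 'orientation': array([-0.48447542,  2.55266099, -1.44079154])}
wrist {'fx': 281.24635415866913, 'fy': 281.24635415866913, 'cx': 261.1255798223155, 'cy': 188.22472166748733, 'position': array([ 0.26803016, -0.54267141,  0.3739779 ]), 'orientation': array([ 2.32072529, -1.67250258, -0.28107928])}
```

View pics/scene0.png

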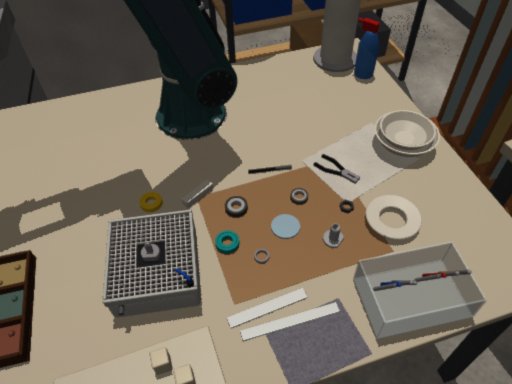

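View pics/side0.png

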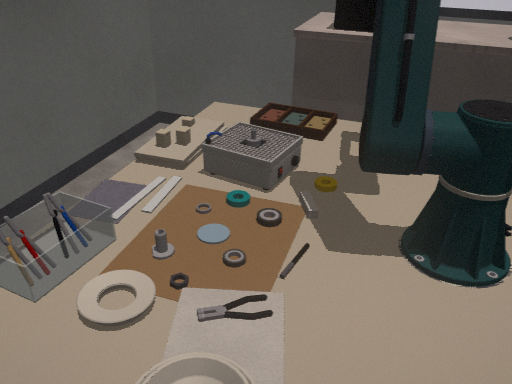

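The scene view shows the grinder (150,252), arbor (334,236), coarse wheel (236,206), fine wheel (299,196), spacer (262,256) and nut (346,206). The side view shows the same layout. Next I fit positions from both depth views.

Run:
```python
from h import *
px={'scene0':dict(arbor=(334,236),coarse=(236,206),fine=(299,196),spacer=(262,256),nut=(346,206),grind=(150,250)),
'side0':dict(arbor=(162,243),coarse=(269,216),fine=(234,257),spacer=(204,208),nut=(179,281),grind=(253,138))}
for f in px:
    p,d,i=load(f); c=cloud(i,d)
    for k,(u,v) in px[f].items():
        w=16 if k!='grind' else 22
        q=c[v-w:v+w,u-w:u+w].reshape(-1,3); q=q[np.isfinite(q).all(1)]
        lo=.004 if k!='grind' else .104
        q=q[(q[:,2]>lo)]
        m=(q.max(0)+q.min(0))/2
        print(f,k,len(q),m.round(4),(q.max(0)-q.min(0)).round(3),'zpct',np.percentile(q[:,2],[50,90,98]).round(4))
    print('table z',np.median(c[v+0:,:,2]) )
```

```text
scene0 arbor 364 [0.8819 0.0884 0.505 ] [0.65  0.445 1.002] zpct [0.01   0.0545 0.059 ]
scene0 coarse 364 [ 0.7953 -0.0304  0.5051] [0.823 0.207 1.002] zpct [0.0166 0.0199 0.0224]
scene0 fine 221 [0.7985 0.0674 0.5051] [0.817 0.403 1.002] zpct [0.0119 0.0155 1.0061]
scene0 spacer 130 [ 0.8892 -0.0199  0.505 ] [0.635 0.228 1.002] zpct [0.0083 0.0117 1.0061]
scene0 nut 139 [0.5376 0.3332 0.0109] [0.118 0.118 0.014] zpct [0.0097 0.0135 0.0152]
scene0 grind 142 [ 0.8823 -0.1848  0.555 ] [0.649 0.101 0.902] zpct [0.1083 0.134  1.0061]
table z 0.0014998783911930325
side0 arbor 448 [0.3993 0.5915 0.3228] [0.5   0.736 0.637] zpct [0.0176 0.0547 0.0578]
side0 coarse 367 [0.3093 0.4802 0.3228] [0.32  0.958 0.637] zpct [0.0163 0.0187 0.0198]
side0 fine 293 [0.3329 0.5638 0.3228] [0.368 0.791 0.638] zpct [0.0124 0.0146 0.0154]
side0 spacer 92 [0.3913 0.4947 0.3228] [0.484 0.929 0.637] zpct [0.0087 0.0106 0.6415]
side0 nut 189 [0.3518 0.6298 0.3228] [0.405 0.659 0.637] zpct [0.0106 0.0128 0.1647]
side0 grind 89 [0.3669 0.364  0.3728] [0.436 1.191 0.537] zpct [0.1163 0.1369 0.6415]
table z 0.000610158171528985
```

```bash
cat >> h.py <<'E'
def circ(q):
    A=np.c_[2*q[:,:2],np.ones(len(q))]; s=np.linalg.lstsq(A,(q[:,:2]**2).sum(1),rcond=None)[0]
    return s[:2],np.sqrt(s[2]+s[0]**2+s[1]**2)
E
python3 - <<'E'
from h import *
px={'scene0':dict(arbor=(334,236),coarse=(236,206),fine=(299,196),spacer=(262,256),nut=(346,206),grind=(150,250),disc=(285,226),tq=(227,241)),
'side0':dict(arbor=(162,243),coarse=(269,216),fine=(234,257),spacer=(204,208),nut=(179,281),grind=(253,138))}
for f in px:
    p,d,i=load(f); c=cloud(i,d); c[d<.1]=np.nan
    for k,(u,v) in px[f].items():
        w=18
        q=c[v-w:v+w,u-w:u+w].reshape(-1,3); q=q[np.isfinite(q).all(1)]
        lo=.004 if k!='grind' else .109
        q=q[(q[:,2]>lo)&(q[:,2]<.2)]
        a,b=np.percentile(q,1,0),np.percentile(q,99,0)
        print(f,k,len(q),((a+b)/2).round(4),(b-a).round(3),np.median(q,0).round(4))
    q=c[100:330,:300].reshape(-1,3);q=q[(q[:,2]>.095)&(q[:,2]<.104)&(q[:,1]<0.1)]
    if len(q)>50: print('grinder top',cv2.minAreaRect((q[:,:2]*1000).astype(np.float32)),len(q))
E
```

```text
scene0 arbor 374 [0.6113 0.2563 0.0315] [0.107 0.084 0.055] [0.6305 0.2433 0.0093]
scene0 coarse 366 [0.4355 0.0338 0.0129] [0.096 0.077 0.017] [0.4431 0.0313 0.0165]
scene0 fine 226 [0.4538 0.2165 0.0107] [0.113 0.103 0.013] [0.4614 0.2131 0.0114]
scene0 spacer 133 [0.6149 0.0519 0.0085] [0.092 0.091 0.009] [0.6164 0.0513 0.0079]
scene0 nut 157 [0.5358 0.3286 0.0187] [0.14  0.127 0.029] [0.5369 0.3298 0.0084]
scene0 grind 64 [ 0.5765 -0.2155  0.123 ] [0.012 0.016 0.026] [ 0.5773 -0.2149  0.1266]
scene0 disc 460 [0.5432 0.1381 0.0072] [0.082 0.086 0.006] [0.5467 0.1412 0.0061]
scene0 tq 423 [ 0.5417 -0.0222  0.0131] [0.093 0.069 0.018] [ 0.5496 -0.0234  0.0167]
grinder top ((359.5644836425781, -165.7631072998047), (219.84866333007812, 687.0604858398438), 77.02224731445312) 1771
side0 arbor 446 [0.6205 0.2522 0.0314] [0.05  0.051 0.054] [0.6152 0.2588 0.0175]
side0 coarse 365 [0.4364 0.0348 0.0121] [0.061 0.063 0.015] [0.4356 0.0413 0.0163]
side0 fine 314 [0.4769 0.2015 0.0098] [0.09  0.082 0.011] [0.4594 0.2166 0.0122]
side0 spacer 116 [0.5853 0.0766 0.0083] [0.092 0.092 0.009] [0.6054 0.0632 0.0078]
side0 nut 185 [0.5346 0.3294 0.009 ] [0.038 0.04  0.01 ] [0.5333 0.3314 0.0105]
side0 grind 46 [ 0.5729 -0.2118  0.1239] [0.015 0.014 0.027] [ 0.571  -0.2101  0.1233]
grinder top ((574.0191650390625, -214.01025390625), (216.09893798828125, 232.56996154785156), 81.1729965209961) 626
```

Run:
```python
from h import *
p,d,i=load('wrist0'); s=bot.observe()
T=R.from_rotvec(s['tcp_rot']).as_matrix(); print('tool',T.round(3))
print('cam in tool',(T.T@(i['position']-s['tcp_pos'])).round(4)); print((T.T@rot(i['orientation'])).round(3))
```

```text
tool [[ 0.949  0.316 -0.   ]
 [ 0.316 -0.949  0.001]
 [ 0.    -0.001 -1.   ]]
cam in tool [ 8.260e-02 -1.000e-04 -1.433e-01]
[[-0.    -0.946 -0.325]
 [ 1.    -0.    -0.   ]
 [-0.    -0.325  0.946]]
```

View pics/wrist0.png

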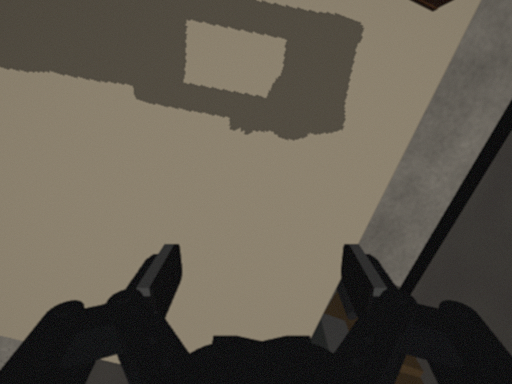

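The fingers appear at the lower edge of the wrist picture (180,250)/(350,250), and the camera looks along the tool, so I can hover over the spindle.

>>> play_rows:
  steps:
    - [[-1,3.7,-1.7,0,0],[-1,3.7,-1.7,0,0],[-1,3.7,-1.7,0,0],[-1,3.7,-1.7,0,0],[-1,3.7,-1.7,0,0],[-1,3.7,-1.7,0,0],[-1,3.7,-1.7,0,0],[-1,3.7,-1.7,0,0],[-1,3.7,-1.7,0,0],[-1,3.7,-1.7,0,0],[-1,3.7,-1.7,0,0],[-1,3.7,-1.7,0,0]]

```text
time_s: 1.15
tcp_pos: [0.5475, -0.2334, 0.2311]
tcp_rot: [-3.101, -0.503, 0.001]
ft_force: [0.2, -1.2, 0.4]
width: 1.0
gripper_force: 0.0
```

>>> play_rows:
  steps:
    - [[-1,1.6,-0.6,0,0],[-1,1.7,-0.6,0,0],[-1,0,0,0,0],[-1,0,0,0,0]]

```text
time_s: 1.48
tcp_pos: [0.5741, -0.2127, 0.2308]
tcp_rot: [-3.1, -0.506, 0.001]
ft_force: [0.0, -0.9, -0.3]
width: 0.999
gripper_force: 0.0
```

Run:
```python
from h import *
p,d,i=snap('wrist','w1'); print(bot.observe()['tcp_pos'],bot.observe()['tcp_rot'])
c=cloud(i,d)
# project expected spindle
P=rot(i['orientation']).T@(np.array([.574,-.2135,.136])-i['position']); u,v=P[0]/P[2]*i['fx']+i['cx'],P[1]/P[2]*i['fy']+i['cy']; print(u,v)
u,v=int(u),int(v)
cv2.imwrite('pics/w1c.png',cv2.resize(p[max(v-60,0):v+60,u-80:u+80,::-1],None,fx=5,fy=5,interpolation=cv2.INTER_CUBIC)); print(u-80,max(v-60,0))
```

```text
[ 0.5734701  -0.21332655  0.23084574] [-3.10046226e+00 -5.04511312e-01  1.87119296e-03]
261.9749450396799 189.26288493086892
181 129
```

View pics/w1c.png

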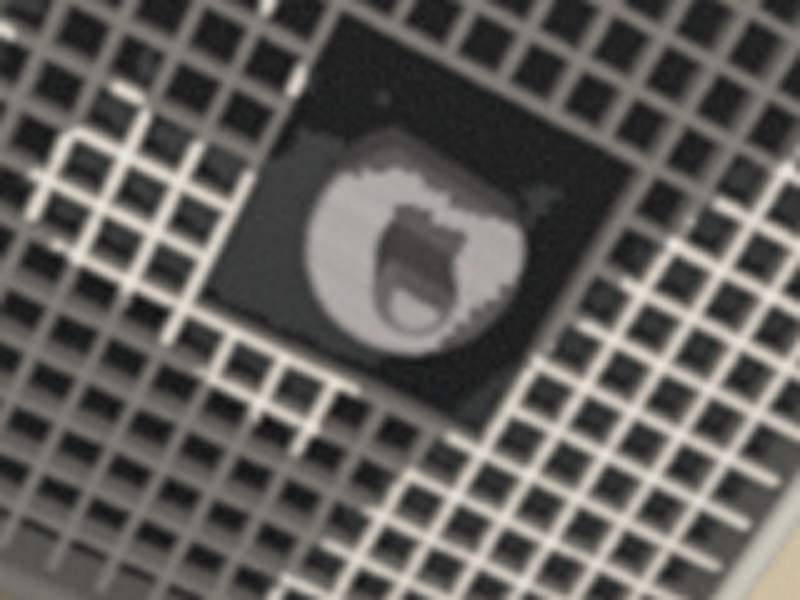

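The crop shows the collar (415,245). Its cut edge runs from about (410,130) to (525,200), upper right, with the spindle top at about (415,305). I check it numerically with depth and brightened pixels.

Run:
```python
from h import *
p,d,i=load('w1'); c=cloud(i,d); print(d[230-60:230,240:300:20])
u0,v0,w,h=221,149,80,60
g=cv2.LUT(p,(255*(np.arange(256)/255.)**.45).astype(np.uint8))[v0:v0+h,u0:u0+w,::-1]
A=cv2.resize(g,None,fx=10,fy=10,interpolation=cv2.INTER_CUBIC)
z=c[v0:v0+h,u0:u0+w,2]
zz=cv2.applyColorMap((np.clip((z-.085)/(.14-.085),0,1)*255).astype(np.uint8),cv2.COLORMAP_JET)
B=cv2.resize(zz,None,fx=5,fy=5,interpolation=cv2.INTER_NEAREST)
cv2.imwrite('pics/w1d.png',np.vstack([np.hstack([cv2.resize(A,(400,300)),B]),]))
m=(z>.1005)&(z<.108); q=c[v0:v0+h,u0:u0+w][m]; print(len(q),np.median(q,0)); 
hull=cv2.convexHull((q[:,:2]*1000).astype(np.float32))[:,0]; print(cv2.minEnclosingCircle(hull))
m=(z>.13)&(z<.14); q=c[v0:v0+h,u0:u0+w][m]; print(len(q),np.median(q,0),(q.max(0)+q.min(0))/2,np.ptp(q,axis=0))
```

```text
[[0.29845598 0.27756047 0.2823534 ]
 [0.29853556 0.27837807 0.2790405 ]
 [0.29845223 0.28042963 0.2794203 ]
 [0.29967922 0.2790907  0.28008807]
 [0.29919302 0.2764845  0.28051242]
 [0.29869735 0.27238637 0.2802239 ]
 [0.29986045 0.26875934 0.28062314]
 [0.30015022 0.26646736 0.28051707]
 [0.30065095 0.26414686 0.2796702 ]
 [0.30170476 0.26081327 0.28182298]
 [0.30093047 0.25731295 0.2818556 ]
 [0.30228457 0.2563265  0.2817494 ]
 [0.         0.252895   0.2821987 ]
 [0.3027082  0.2525151  0.2832781 ]
 [0.30171788 0.2515214  0.28299668]
 [0.3031794  0.2517225  0.28404573]
 [0.30345163 0.25172272 0.28531092]
 [0.30374622 0.2503791  0.28515345]
 [0.30531693 0.25146985 0.28404218]
 [0.30483788 0.25002667 0.2852053 ]
 [0.30493888 0.25145826 0.28613555]
 [0.30678463 0.2522748  0.28506935]
 [0.3072685  0.25206566 0.28648758]
 [0.30542222 0.25314224 0.30722293]
 [0.30640978 0.25666758 0.3074291 ]
 [0.30842626 0.25926816 0.30786967]
 [0.30771428 0.2866034  0.3075917 ]
 [0.3081833  0.28776416 0.30856138]
 [0.30485177 0.28785098 0.30818927]
 [0.3032717  0.28895125 0.30878064]
 [0.2987282  0.30824
[... 579 characters left out ...]
 0.3059014 ]
 [0.307576   0.31694236 0.31599373]
 [0.30713075 0.3168164  0.31231782]
 [0.30662742 0.31314087 0.30857438]
 [0.3067711  0.31155246 0.3074436 ]
 [0.30716723 0.30804184 0.30793992]
 [0.30966136 0.30866015 0.31742978]
 [0.3085909  0.308181   0.31808054]
 [0.30835095 0.31435072 0.31897372]
 [0.32004687 0.31156057 0.31976265]
 [0.31985104 0.31039065 0.31949967]
 [0.31904048 0.31030008 0.31905803]
 [0.32235792 0.3100419  0.32022014]
 [0.3207203  0.31102422 0.31652206]]
1050 [ 0.57740025 -0.21184765  0.10484751]
((573.999755859375, -215.1815643310547), 22.181720733642578)
172 [ 0.5745998  -0.21420963  0.13495387] [ 0.57279603 -0.21518574  0.13424153] [0.01259312 0.01502917 0.00831838]
```

View pics/w1d.png

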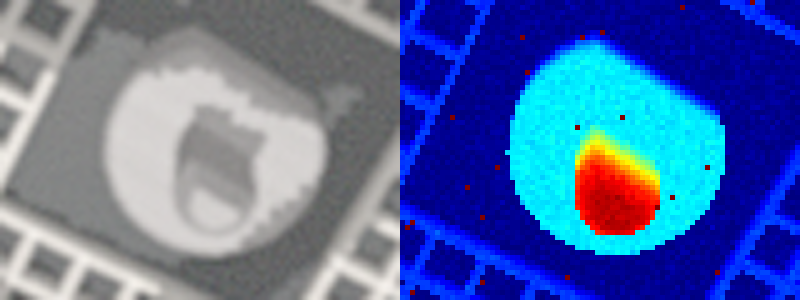

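The depth map shows the collar's flat clearly, from (600,40) to (720,115), and the shaft's flat facing the same way. I fit it.

```bash
cat >> h.py <<'E'
from scipy.optimize import least_squares
def dfit(q,r0):
    """hull of plane points -> centre, radius, flat angle (deg), flat offset"""
    q=q[:,:2]; q=q[np.linalg.norm(q-np.median(q,0),axis=1)<r0*1.3]
    h=cv2.convexHull((q*1e4).astype(np.float32))[:,0]/1e4
    e=np.roll(h,-1,0)-h; L=np.linalg.norm(e,axis=1); 
    pts=np.vstack([h[k]+np.linspace(0,1,max(int(L[k]/5e-4),1),endpoint=False)[:,None]*e[k] for k in range(len(h))])
    best=None
    for a0 in np.arange(0,360,15):
        f=lambda s:np.minimum(np.linalg.norm(pts-s[:2],axis=1)-s[2], 1e9) if 0 else sd(pts,s)
        o=least_squares(f,[*((h.max(0)+h.min(0))/2),r0,np.radians(a0),r0*.8],loss='soft_l1',f_scale=5e-4,x_scale=[1e-3,1e-3,1e-3,.1,1e-3])
        if best is None or o.cost<best.cost: best=o
    s=best.x; return s[:2].round(5),s[2].round(5),np.degrees(s[3])%360,s[4].round(5),np.sqrt((best.fun**2).mean())
def sd(p,s):
    d=p-s[:2]; n=np.array([np.cos(s[3]),np.sin(s[3])])
    return np.maximum(np.linalg.norm(d,axis=1)-s[2],d@n-s[4])
E
python3 - <<'E'
from h import *
p,d,i=load('w1'); c=cloud(i,d)
c=c[149:209,221:301]; z=c[...,2]
for lo,hi in((.1005,.108),(.102,.107)):
    q=c[(z>lo)&(z<hi)]; print(dfit(q,.022))
q=c[(z>.107)&(z<.140)]; print(len(q),dfit(q,.008))
E
```

```text
(array([ 0.57432, -0.21532]), np.float64(0.02178), np.float64(345.36190757371014), np.float64(0.01618), np.float64(0.00015686737360431482))
(array([ 0.57431, -0.21532]), np.float64(0.02177), np.float64(345.36190757453824), np.float64(0.01619), np.float64(0.0001550333059591416))
290 (array([ 0.57497, -0.21519]), np.float64(0.00774), np.float64(344.96094463208675), np.float64(0.00324), np.float64(0.0002378349766627773))
```

>>> play_rows:
  steps:
    - [[-1,1.6,-3.55,0,0],[-1,1.6,-3.55,0,0],[-1,1.6,-3.55,0,0],[-1,1.6,-3.55,0,0],[-1,1.6,-3.55,0,0],[-1,1.6,-3.55,0,0],[-1,1.6,-3.55,0,0],[-1,1.6,-3.55,0.5,0],[-1,1.6,-3.55,0.5,0],[-1,1.6,-3.55,0.5,0],[-1,1.6,-3.55,0.5,0],[-1,1.6,-3.55,0.5,0]]

```text
time_s: 2.53
tcp_pos: [0.6212, 0.2516, 0.2061]
tcp_rot: [3.101, 0.501, -0.001]
ft_force: [1.4, 0.1, -0.7]
width: 1.002
gripper_force: 0.0
```

>>> play_rows:
  steps:
    - [[-1,0,0,0,0],[-1,0,0,0,0],[-1,0,0,0,0]]

```text
time_s: 2.78
tcp_pos: [0.6211, 0.25, 0.2061]
tcp_rot: [3.1, 0.503, -0.002]
ft_force: [-0.2, -0.3, -0.2]
width: 0.998
gripper_force: 0.0
```

Run:
```python
from h import *
s=bot.observe(); p,d,i=snap('wrist','w2'); print(s['tcp_pos'],s['tcp_rot'],s['joints'].round(3))
c=cloud(i,d); z=c[...,2]; ok=d>.05
near=lambda x,y,r:(np.hypot(c[...,0]-x,c[...,1]-y)<r)&ok
q=c[near(.62,.251,.045)&(z>.005)&(z<.012)]; print('plate',len(q),dfit(q,.028))
q=c[near(.62,.251,.045)&(z>.05)&(z<.065)]; print('sleeve top',len(q),np.median(q,0),circ(q)); h=cv2.minEnclosingCircle((q[:,:2]*1e3).astype(np.float32)); print(h)
for n,x,y,lo,r in(('fine',.457,.216,.011,.026),('spacer',.611,.055,.007,.02),('coarse',.436,.034,.014,.032)):
    q=c[near(x,y,r*1.6)&(z>lo)&(z<lo+.008)]; 
    if len(q)>30: print(n,len(q),np.median(q[:,2]),dfit(q,r))
```

```text
[0.6210986  0.25003038 0.20610295] [ 3.10027356e+00  5.02514899e-01 -1.51792223e-03] [ 2.800e-01  4.800e-01  1.377e+00 -1.000e-03  1.286e+00  1.530e+00]
plate 876 (array([0.62203, 0.24988]), np.float64(0.02769), np.float64(35.74982911260973), np.float64(0.02211), np.float64(0.00020410899718922954))
sleeve top 338 [0.62534256 0.25143334 0.05768086] (array([0.62247771, 0.24989319]), np.float64(0.010536939201474752))
((621.9876708984375, 249.9239501953125), 13.217771530151367)
fine 678 0.014372383863923865 (array([0.4579 , 0.21541]), np.float64(0.02582), np.float64(288.5929838978323), np.float64(0.02435), np.float64(0.00023609409448943665))
spacer 381 0.010705357434273588 (array([0.6131 , 0.05117]), np.float64(0.01973), np.float64(201.62945464288936), np.float64(0.0188), np.float64(0.00023210625385448836))
coarse 318 0.01849694063666582 (array([0.43786, 0.03452]), np.float64(0.03041), np.float64(279.5897015110076), np.float64(-0.00848), np.float64(0.0013688489754196001))
```

View pics/w2.png

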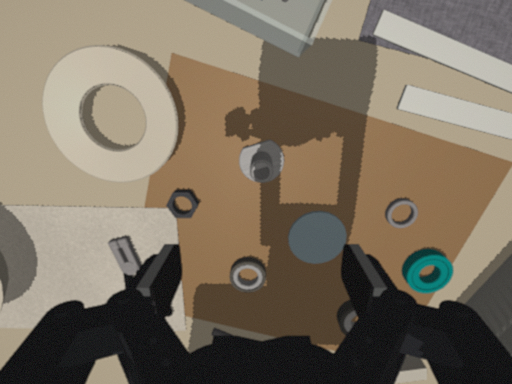

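The wrist view shows the arbor at (262,162) with its flat towards the upper left, the nut (182,203), fine wheel (248,274), spacer (402,212), disc (318,237) and turquoise wheel (428,271). I grip the arbor's sleeve at the present yaw.

>>> play_rows:
  steps:
    - [[-1,0.1,0.04,3.5,0],[-1,0,0,4,0],[-1,0,0,4,0],[-1,0,0,3.5,0],[-1,0,0,2,0],[-1,0,0,1.5,0],[-1,0,0,0.3,0],[-1,0,0,0,0],[0.2,0,0,0,0],[0.4,0,0,0,0],[1,0,0,0,0],[1,0,0,0,0]]
  newtons: 50

```text
time_s: 3.83
tcp_pos: [0.6233, 0.2516, 0.0198]
tcp_rot: [-3.101, -0.503, -0.004]
ft_force: [0.3, -0.4, 0.5]
width: 0.454
gripper_force: 0.0
```

>>> play_rows:
  steps:
    - [[1,0,0,0,0],[1,0,0,0,0],[1,0,0,0,0],[1,0,0,0,0]]

```text
time_s: 4.17
tcp_pos: [0.623, 0.2517, 0.0195]
tcp_rot: [-3.101, -0.504, -0.002]
ft_force: [-1.9, -0.0, 6.2]
width: 0.287
gripper_force: 49.0
```

>>> play_rows:
  steps:
    - [[1,0,0,-0.5,0],[1,0,0,-1.5,0],[1,0,0,-2.5,6.3],[1,0,0,-2.5,6.3],[1,0,0,-2.5,6.3],[1,0,0,-2.5,6.3],[1,0,0,-2.5,6.3],[1,0,0,-2.5,6.3],[1,0,0,-2,6.3],[1,0,0,0,6.3],[1,0,0,0,0],[1,0,0,0,0]]

```text
time_s: 5.17
tcp_pos: [0.6218, 0.2513, 0.2081]
tcp_rot: [3.021, -0.86, -0.001]
ft_force: [0.7, 0.4, -3.0]
width: 0.292
gripper_force: 49.1
```

>>> play_rows:
  steps:
    - [[1,1.23,3.51,0,0],[1,1.23,3.51,0,0],[1,1.23,3.51,0,0],[1,1.23,3.51,0,0],[1,1.23,3.51,0,0],[1,1.23,3.51,0,0],[1,1.23,3.51,0,0],[1,1.23,3.51,0,0],[1,1.23,3.51,0,0],[1,1.23,3.51,0,0],[1,1.23,3.51,0,0],[1,1.23,3.51,0,0]]

```text
time_s: 6.17
tcp_pos: [0.523, -0.1852, 0.2071]
tcp_rot: [-3.021, 0.859, 0.004]
ft_force: [0.7, -0.7, -1.5]
width: 0.285
gripper_force: 49.4
```

>>> play_rows:
  steps:
    - [[1,0,0,0,0],[1,0,0,0,0],[1,0,0,0,0],[1,0,0,0,0]]

```text
time_s: 6.5
tcp_pos: [0.5243, -0.1828, 0.2076]
tcp_rot: [-3.02, 0.862, 0.003]
ft_force: [-0.1, 0.6, -1.6]
width: 0.289
gripper_force: 49.7
```

```bash
cat > m.py <<'E'
from h import *
import sys
def held(c,T,t):
    return (c-t)@T
if __name__=='__main__':
    s=bot.observe(); p,d,i=snap('wrist','w3'); T=R.from_rotvec(s['tcp_rot']).as_matrix(); t=s['tcp_pos']
    print(t,T.round(4)[:,0],s['joints'].round(3))
    c=cloud(i,d); z=c[...,2]; ok=d>.05
    near=lambda x,y,r:(np.hypot(c[...,0]-x,c[...,1]-y)<r)&ok
    q=c[near(.5745,-.2153,.032)&(z>.1005)&(z<.1075)]; print('collar',len(q),dfit(q,.022))
    q=c[near(.5745,-.2153,.015)&(z>.108)&(z<.142)]; print('shaft',len(q),dfit(q,.008),q[:,2].max())
    l=held(c,T,t); m=ok&(np.abs(l[...,0])<.05)&(np.abs(l[...,1])<.05)
    q=l[m&(l[...,2]>-.05)&(l[...,2]<-.034)&(np.hypot(l[...,0],l[...,1])<.018)]; print('top',len(q),np.median(q,0),cv2.minEnclosingCircle((q[:,:2]*1e3).astype(np.float32)))
    q=l[m&(l[...,2]>.002)&(l[...,2]<.016)]; print('plate',len(q),np.median(q[:,2]));
    try: print(dfit(q,.028))
    except Exception as e: print(e)
    print(i['cx'])
E
python3 m.py
```

```text
[ 0.52430225 -0.18278643  0.20757863] [ 0.8495 -0.5276 -0.002 ] [-4.600e-01  3.190e-01  1.636e+00  1.000e-03  1.189e+00  1.666e+00]
collar 1595 (array([ 0.57428, -0.21512]), np.float64(0.0217), np.float64(345.74186296313314), np.float64(0.01569), np.float64(0.00016849384247630993))
shaft 307 (array([ 0.57409, -0.21508]), np.float64(0.00774), np.float64(345.7585163561625), np.float64(0.00362), np.float64(0.00013619666864891921)) 0.13843475808555233
top 2447 [ 4.02510287e-03 -1.27699891e-05 -3.84610361e-02] ((0.3292205333709717, 0.1496451050043106), 17.90134048461914)
plate 2528 0.01068938638677367
(array([-0.00423,  0.00194]), np.float64(0.02879), np.float64(180.10965875833213), np.float64(5e-05), np.float64(0.0011807007400737061))
261.1255798223155
```

View pics/w3.png

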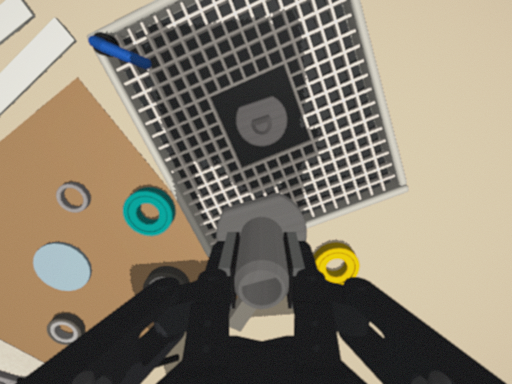

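The wrist view shows the spindle D at (262,122) on its collar, and the held arbor's sleeve top at (262,285) with the plate's front near (262,215). I fit the held arbor's position and flat.

```bash
cat > m2.py <<'E'
from h import *
from m import held
def run(f,t,T):
    p,d,i=load(f); c=cloud(i,d); l=held(c,T,t); ok=d>.05
    m=ok&(np.abs(l[...,2]+.0385)<.0015)&(np.hypot(l[...,0],l[...,1])<.02)
    m=cv2.morphologyEx(m.astype(np.uint8),cv2.MORPH_OPEN,np.ones((3,3)))>0
    q=l[m]; print(len(q)); print('xr',np.percentile(q[:,0],[1,99]),'yr',np.percentile(q[:,1],[1,99]))
    # plate top, front part
    m=ok&(np.abs(l[...,2]-.0115)<.003)&(np.abs(l[...,0])<.05)&(np.abs(l[...,1])<.04)&(l[...,0]>.0)
    n,lab,st,_=cv2.connectedComponentsWithStats(m.astype(np.uint8)); k=1+np.argmax(st[1:,4]); q=l[lab==k]
    print('plate',len(q),q.min(0),q.max(0))
    P=(q[:,:2]*1e3)
    # outer boundary per direction
    out=[]
    for a in np.arange(-60,61,6):
        n=np.array([np.cos(np.radians(a)),np.sin(np.radians(a))]); out.append((a,np.percentile(P@n,99.5).round(1)))
    print(out)
    # edge: max x per y-bin
    e=[]
    for y in np.arange(-26,27,1.):
        s=P[np.abs(P[:,1]-y)<.5]
        if len(s)>5: e.append([np.percentile(s[:,0],98),y])
    e=np.array(e)
    best=None
    for a0 in (-40,-20,0,20,40):
        # fixed r=28 centre (x,0)
        o=least_squares(lambda s:sd(e,[s[0],s[1],28,s[2],s[3]]),[-1,0,np.radians(a0),22],loss='soft_l1',f_scale=.4)
        if best is None or o.cost<best.cost: best=o
    print('ctr',best.x[:2],'flat tool deg',np.degrees(best.x[2]),'off',best.x[3],'cost',best.cost,len(e))
if __name__=='__main__':
    s=bot.observe(); run('w3',s['tcp_pos'],R.from_rotvec(s['tcp_rot']).as_matrix())
E
python3 m2.py
```

```text
1396
xr [-0.01113961  0.01047257] yr [-0.01370107  0.01643901]
plate 2145 [ 3.79524643e-05 -2.59633770e-02  8.51379238e-03] [0.02518199 0.02881247 0.01449775]
[(np.int64(-60), np.float64(25.8)), (np.int64(-54), np.float64(25.6)), (np.int64(-48), np.float64(25.2)), (np.int64(-42), np.float64(24.7)), (np.int64(-36), np.float64(23.9)), (np.int64(-30), np.float64(23.0)), (np.int64(-24), np.float64(22.0)), (np.int64(-18), np.float64(20.8)), (np.int64(-12), np.float64(21.9)), (np.int64(-6), np.float64(23.1)), (np.int64(0), np.float64(24.3)), (np.int64(6), np.float64(25.5)), (np.int64(12), np.float64(26.4)), (np.int64(18), np.float64(27.0)), (np.int64(24), np.float64(27.4)), (np.int64(30), np.float64(27.7)), (np.int64(36), np.float64(27.8)), (np.int64(42), np.float64(28.1)), (np.int64(48), np.float64(28.2)), (np.int64(54), np.float64(28.2)), (np.int64(60), np.float64(28.3))]
ctr [-1.02135854  1.39559664] flat tool deg -17.315547418863588 off 22.012637520192737 cost 0.5216856883193992 53
```

Run:
```python
from h import *
from m import held
s=bot.observe(); T=R.from_rotvec(s['tcp_rot']).as_matrix(); t=s['tcp_pos']
p,d,i=load('w3'); l=held(cloud(i,d),T,t)
m=(np.abs(l[...,2]+.0385)<.0015)&(np.hypot(l[...,0],l[...,1])<.02)
for lo,hi in((.003,.02),(-.02,-.003)):
    q=l[m&(l[...,0]>lo)&(l[...,0]<hi)]*1e3
    for x in range(int(lo*1e3),int(hi*1e3),2):
        k=q[np.abs(q[:,0]-x)<.7]
        if len(k)>3: print(x,len(k),np.percentile(k[:,1],[2,50,98]).round(1))
# sleeve side front surface, heights between plate and top
for z0 in(-.03,-.02,-.01,0,.006):
    k=(np.abs(l[...,2]-z0)<.003)&(np.abs(l[...,1])<.010)&(l[...,0]>.002)&(l[...,0]<.02)
    q=l[k]*1e3
    if len(q)>20:
        o=least_squares(lambda s:np.hypot(q[:,0]-s[0],q[:,1]-s[1])-13,[0,0],loss='soft_l1',f_scale=.5); print('side',z0,len(q),o.x,o.cost/len(q))
```

```text
3 60 [-12.2  -3.7  15.2]
5 133 [-12.2   1.1  15.2]
7 156 [-13.2   2.4  16.5]
9 164 [-14.5   2.4  17.4]
11 50 [-16.    0.7   7. ]
-12 10 [-12.7 -11.1  15.4]
-10 100 [-12.3   1.1  15. ]
-8 79 [-12.4  -3.   15.3]
-6 59 [-12.6  -4.7  15.1]
-4 57 [-12.6   9.3  15.2]
side -0.03 291 [-0.97113024  1.39855829] 0.03567960205059487
side -0.02 225 [-1.04026183  1.34721399] 0.03465185931573635
side -0.01 192 [-1.07895601  1.44185479] 0.027511188320989453
side 0 162 [-1.04783367  1.4196476 ] 0.026137261072578293
side 0.006 139 [-1.10206879  1.39009199] 0.02583993125451149
```

>>> play_rows:
  steps:
    - [[1,2,0,0,0],[1,2,0,0,0],[1,1.5,0,1.5,0],[1,0.5,0,1.5,0],[1,0,0,1.0,0],[1,0,0,0,0],[1,0,0,0,0],[1,0,0,0,0]]

```text
time_s: 7.22
tcp_pos: [0.5754, -0.2151, 0.1688]
tcp_rot: [-3.02, 0.863, 0.0]
ft_force: [0.6, -0.4, -1.3]
width: 0.289
gripper_force: 49.7
```

```bash
cat > err.py <<'E'
import sys
from h import *
x,y,z=map(float,sys.argv[1:4]); s=bot.observe(); T=R.from_rotvec(s['tcp_rot']).as_matrix()
print('t',s['time_s'],s['tcp_pos'].round(4),'yaw',np.degrees(np.arctan2(T[1,0],T[0,0])).round(2),'tilt',(T[:2,2]*57.3).round(2))
print('tool move cm',(100*T.T@(np.array([x,y,z])-s['tcp_pos'])).round(2),'F',s['ft_force'].round(1),'M',s['wrist_torque'].round(2),'q',s['joints'].round(2))
E
python3 err.py .5758 -.2144 .1235
```

```text
t 7.2167 [ 0.5754 -0.2151  0.1688] yaw -31.91 tilt [-0.01  0.01]
tool move cm [-0.   -0.08  4.53] F [ 0.6 -0.4 -1.3] M [-0.01 -0.06  0.03] q [-0.47  0.44  1.55  0.    1.15  1.66]
```

>>> play_rows:
  steps:
    - [[1,0,-0.08,0.5,0],[1,0,0,0.5,0],[1,0,0,0.3,0],[1,0,0,0.3,0],[1,0,0,0.3,0],[1,0,0,0,0]]

```text
time_s: 7.72
tcp_pos: [0.5755, -0.215, 0.1486]
tcp_rot: [-3.02, 0.865, 0.002]
ft_force: [0.1, -0.2, -2.5]
width: 0.291
gripper_force: 49.7
```

```bash
python3 err.py .5758 -.2144 .1235
```

```text
t 7.7167 [ 0.5755 -0.215   0.1486] yaw -31.97 tilt [-0.06  0.04]
tool move cm [-0.01 -0.07  2.51] F [ 0.1 -0.2 -2.5] M [ 0.03 -0.01  0.04] q [-0.47  0.46  1.57  0.    1.11  1.66]
```

>>> play_rows:
  steps:
    - [[1,0,0,0.3,0],[1,0,0,0.3,0],[1,0,0,0.3,0],[1,0,0,0.3,0],[1,0,0,0.3,0],[1,0,0,0.3,0],[1,0,0,0,0]]

```text
time_s: 8.3
tcp_pos: [0.5756, -0.215, 0.1305]
tcp_rot: [-3.02, 0.865, 0.002]
ft_force: [-0.9, -0.6, -2.5]
width: 0.287
gripper_force: 49.7
```

```bash
python3 err.py .5758 -.2144 .1235
```

```text
t 8.3 [ 0.5756 -0.215   0.1305] yaw -31.96 tilt [-0.06  0.04]
tool move cm [-0.01 -0.06  0.7 ] F [-0.9 -0.6 -2.5] M [0.02 0.03 0.  ] q [-0.47  0.48  1.59  0.    1.08  1.66]
```

Underside is now near 111 mm. I go down the last part until contact.

>>> play_rows:
  steps:
    - [[1,0,0,0.2,0],[1,0,0,0.2,0],[1,0,0,0.2,0],[1,0,0,0.1,0],[1,0,0,0.1,0],[1,0,0,0,0]]

```text
time_s: 8.8
tcp_pos: [0.576, -0.2151, 0.1235]
tcp_rot: [-3.02, 0.865, 0.0]
ft_force: [-1.4, -0.0, -0.2]
width: 0.296
gripper_force: 50.0
```

```bash
python3 err.py .5758 -.2144 .1235
```

```text
t 8.8 [ 0.576  -0.2151  0.1235] yaw -31.96 tilt [-0.  0.]
tool move cm [-0.06 -0.05  0.  ] F [-1.4 -0.  -0.2] M [0.09 0.18 0.01] q [-0.47  0.49  1.59  0.    1.06  1.66]
```

>>> play_rows:
  steps:
    - [[1,0,0,0.1,0],[1,0,0,0.1,0],[1,0,0,0,0]]

```text
time_s: 9.05
tcp_pos: [0.5762, -0.2153, 0.1234]
tcp_rot: [3.02, -0.865, 0.001]
ft_force: [-5.1, 2.2, 14.8]
width: 0.292
gripper_force: 51.4
```

```bash
python3 err.py .5758 -.2144 .1235
```

```text
t 9.05 [ 0.5762 -0.2153  0.1234] yaw -31.96 tilt [ 0.05 -0.03]
tool move cm [-0.08 -0.05 -0.01] F [-5.1  2.2 14.8] M [0.33 0.86 0.04] q [-0.47  0.49  1.59 -0.    1.06  1.66]
```

>>> play_rows:
  steps:
    - [[1,0,0,-0.2,0],[-1,0,0,0,0],[-1,0,0,0,0],[-1,0,0,0,0],[-1,0,0,0,0],[-1,0,0,0,0],[-1,0,0,-1,0],[-1,0,0,-3,0],[-1,0,0,-4,0],[-1,0,0,-4,0],[-1,0,0,0,0],[-1,0,0,0,0]]

```text
time_s: 10.05
tcp_pos: [0.5781, -0.2162, 0.2473]
tcp_rot: [3.019, -0.865, 0.011]
ft_force: [-0.2, 0.0, -0.7]
width: 1.003
gripper_force: 0.0
```

Run:
```python
from h import *
s=bot.observe(); p,d,i=snap('wrist','w4'); print(s['tcp_pos'],s['width'])
c=cloud(i,d); z=c[...,2]; ok=d>.05
near=lambda x,y,r:(np.hypot(c[...,0]-x,c[...,1]-y)<r)&ok
q=c[near(.5745,-.2153,.04)&(z>.106)&(z<.118)]; print('plate',len(q),np.median(q[:,2]),dfit(q,.028))
q=c[near(.5745,-.2153,.02)&(z>.157)&(z<.168)]; print('top',len(q),np.median(q[:,2]),cv2.minEnclosingCircle((q[:,:2]*1e3).astype(np.float32)))
q=c[near(.437,.035,.05)&(z>.0145)&(z<.022)]; print('coarse',len(q),np.median(q[:,2]),dfit(q,.032))
q=c[near(.437,.035,.11)&(z>.008)&(z<.1)]; print(q.min(0),q.max(0))
```

```text
[ 0.57806828 -0.21618104  0.24731046] 1.0033304019092442
plate 1237 0.11283604756053578 (array([ 0.57375, -0.21549]), np.float64(0.02746), np.float64(141.23543474611154), np.float64(0.02011), np.float64(0.0015201817174177938))
top 462 0.16197150392883825 ((574.7587280273438, -215.75857543945312), 13.056350708007812)
coarse 589 0.018407604238479813 (array([0.43711, 0.03165]), np.float64(0.03156), np.float64(34.31566298473758), np.float64(0.01246), np.float64(0.0004127671776289669))
[ 0.34594617 -0.04862173  0.00804277] [0.54295771 0.06063028 0.02721047]
```

View pics/w4.png

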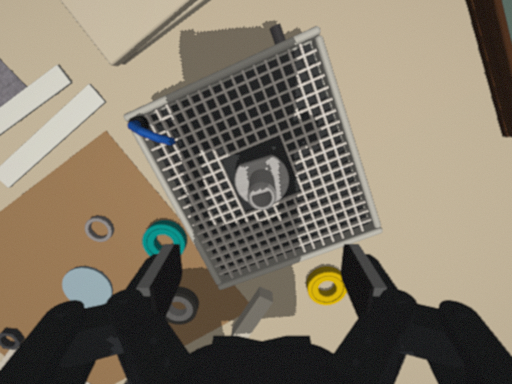

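The picture shows the arbor seated at (262,185). The coarse wheel is at (182,305), a grey block at (252,312), and the yellow wheel at (327,287). I move over the coarse wheel.

>>> play_rows:
  steps:
    - [[-1,-3.15,-1.74,0,0],[-1,-3.15,-1.74,0,0],[-1,-3.15,-1.74,0,0],[-1,-3.15,-1.74,0,0],[-1,-3.15,-1.74,0.8,0],[-1,-3.15,-1.74,0.8,0],[-1,-3.15,-1.74,1.5,0],[-1,-3.15,-1.74,1.5,0],[-1,0,0,0,0],[-1,0,0,0,0],[-1,0,0,0,0]]

```text
time_s: 11.02
tcp_pos: [0.4358, 0.0362, 0.1968]
tcp_rot: [3.02, -0.863, -0.001]
ft_force: [0.9, -0.5, 0.5]
width: 1.001
gripper_force: 0.0
```

```bash
cat > look.py <<'E'
import sys
from h import *
# name x y ztop r ; prints wheel centre, ring hull, tall things near
f,x,y,zt,r=sys.argv[1],*map(float,sys.argv[2:6])
s=bot.observe(); p,d,i=snap('wrist',f); T=R.from_rotvec(s['tcp_rot']).as_matrix()
c=cloud(i,d); z=c[...,2]; m=(d>.05)&(np.hypot(c[...,0]-x,c[...,1]-y)<r*1.5)&(np.abs(z-zt)<.004)
q=c[m]; print('n',len(q),'z',np.median(q[:,2]).round(4),np.percentile(q[:,2],95).round(4)); 
h=cv2.convexHull((q[:,:2]*1e4).astype(np.float32))[:,0]/1e4
o=least_squares(lambda s:np.hypot(h[:,0]-s[0],h[:,1]-s[1])-r,[x,y],loss='soft_l1',f_scale=5e-4)
W=o.x; print('centre',W.round(4),'res',np.abs(o.fun).mean().round(5))
e=T.T@(np.array([*W,0])-s['tcp_pos']); e[1]-=.0014; print('tcp',s['tcp_pos'].round(4),'tool move to centre cm',(e*100).round(2))
l=(c-np.array([*W,0]))@T; 
k=(d>.05)&(np.abs(l[...,0])<.02)&(np.abs(l[...,1])>r+.004)&(np.abs(l[...,1])<.065)&(z>.004)&(z<.1); print('obstacle pts in finger lanes',k.sum(), (l[k].mean(0)*100).round(1) if k.any() else '')
E
python3 look.py w5 .437 .0345 .018 .032
```

```text
n 1832 z 0.0185 0.0198
centre [0.4369 0.0326] res 0.00022
tcp [0.4358 0.0362 0.1968] tool move to centre cm [ 0.3   0.09 19.68]
obstacle pts in finger lanes 1 [-0.2 -4.8 -0.4]
```

>>> play_rows:
  steps:
    - [[-1,0.3,0.09,3.5,0],[-1,0,0,4,0],[-1,0,0,4,0],[-1,0,0,3.5,0],[-1,0,0,2.5,0],[-1,0,0,1.5,0],[-1,0,0,0.6,0],[-1,0,0,0,0],[-1,0,0,0,0]]

```text
time_s: 11.82
tcp_pos: [0.4391, 0.0333, 0.0016]
tcp_rot: [-3.019, 0.867, -0.001]
ft_force: [-0.5, 0.1, -0.0]
width: 1.001
gripper_force: 0.0
```

Run:
```python
from h import *
s=bot.observe();T=R.from_rotvec(s['tcp_rot']).as_matrix()
W=np.array([.4369,.0326,-.004]); e=T.T@(W-s['tcp_pos']);e[1]-=.0014;print(s['tcp_pos'],(e*100).round(2))
p,d,i=snap('wrist','w6'); l=(cloud(i,d)-s['tcp_pos'])@T
k=(d>.05)&(np.abs(l[...,0])<.02)&(np.abs(l[...,1])>.036)&(np.abs(l[...,1])<.06)&(l[...,2]<.0)
q=l[k]; print(len(q)); print(np.histogram(q[:,2],bins=np.arange(-.06,.005,.005)))
```

```text
[0.4390701  0.03328057 0.00158983] [-0.15  0.03  0.56]
14125
(array([ 621,  677,  671,  769,  695,  619,  558,  463,  293,   34,    0,
       1646]), array([-6.00000000e-02, -5.50000000e-02, -5.00000000e-02, -4.50000000e-02,
       -4.00000000e-02, -3.50000000e-02, -3.00000000e-02, -2.50000000e-02,
       -2.00000000e-02, -1.50000000e-02, -1.00000000e-02, -5.00000000e-03,
       -2.77555756e-17]))
```

>>> play_rows:
  steps:
    - [[-1,-0.15,0.03,0.3,0],[-1,0,0,0.25,0],[-0.6,0,0,0,0],[-0.4,0,0,0,0],[0,0,0,0,0],[1,0,0,0,0],[1,0,0,0,0],[1,0,0,0,0],[1,0,0,0,0]]
  newtons: 50

```text
time_s: 12.62
tcp_pos: [0.4367, 0.0346, -0.0034]
tcp_rot: [-3.02, 0.864, -0.001]
ft_force: [-1.9, 0.2, 9.7]
width: 0.707
gripper_force: 52.1
```

```bash
python3 err.py .4369 .0326 -.004
```

```text
t 12.6167 [ 0.4367  0.0346 -0.0034] yaw -31.92 tilt [ 0.04 -0.01]
tool move cm [0.12 0.16 0.06] F [-1.9  0.2  9.7] M [-0.11  0.34  0.12] q [-0.08  0.52  2.08 -0.    0.55  2.05]
```

>>> play_rows:
  steps:
    - [[1,0,0,-0.5,0],[1,0,0,-2,0],[1,0,0,-4,0],[1,0,0,-4,0],[1,0,0,-4,0],[1,0,0,-4,0],[1,0,0,-2,0],[1,2.5,1.4,0,0],[1,3.1,1.73,0,0],[1,3.1,1.73,0,0],[1,3.1,1.73,0,0],[1,3.1,1.73,0,0]]

```text
time_s: 13.62
tcp_pos: [0.519, -0.1162, 0.2012]
tcp_rot: [-3.02, 0.864, 0.0]
ft_force: [1.7, 0.2, -1.3]
width: 0.708
gripper_force: 55.0
```

>>> play_rows:
  steps:
    - [[1,3.1,1.73,0,0],[1,3.1,1.73,0,0],[1,0,0,0,0],[1,0,0,0,0],[1,0,0,0,0]]

```text
time_s: 14.03
tcp_pos: [0.5522, -0.1765, 0.2004]
tcp_rot: [-3.019, 0.866, 0.003]
ft_force: [0.0, -0.3, -1.9]
width: 0.713
gripper_force: 55.0
```

```bash
cat > hand.py <<'E'
import sys
from h import *
# f zt(tool z of top) r : held disc centre + arbor centre -> move
f,zt,r=sys.argv[1],*map(float,sys.argv[2:4])
s=bot.observe(); p,d,i=snap('wrist',f); T=R.from_rotvec(s['tcp_rot']).as_matrix(); t=s['tcp_pos']
c=cloud(i,d); l=(c-t)@T
m=(d>.05)&(np.abs(l[...,2]-zt)<.004)&(np.hypot(l[...,0],l[...,1])<r*1.15); q=l[m]; print('held',len(q),'z',np.percentile(q[:,2],[5,50,95]).round(4))
b=q[:,:2]
# outer edge in front (x>0), away from fingers
e=[]
for a in np.arange(-50,51,2.5):
    n=np.array([np.cos(np.radians(a)),np.sin(np.radians(a))]); w=b[(np.abs(b@[-n[1],n[0]])<.001)&(b@n>0)]
    if len(w)>3: e.append(n*np.percentile(w@n,97))
e=np.array(e); o=least_squares(lambda s:np.hypot(e[:,0]-s[0],e[:,1]-s[1])-r,[0,0],loss='soft_l1',f_scale=4e-4); print('a mm',(o.x*1e3).round(2),'res',np.abs(o.fun).mean().round(5),len(e))
# inner hole r 14.5 edge
e=[]
for a in np.arange(0,360,5):
    n=np.array([np.cos(np.radians(a)),np.sin(np.radians(a))]); g=b-o.x; w=g[(np.abs(g@[-n[1],n[0]])<.001)&(g@n>0.008)]
    if len(w)>3: e.append(n*np.percentile(w@n,3)+o.x)
e=np.array(e)
o2=least_squares(lambda s:np.hypot(e[:,0]-s[0],e[:,1]-s[1])-s[2],[*o.x,.0145],loss='soft_l1',f_scale=4e-4); print('hole mm',(o2.x*1e3).round(2),np.abs(o2.fun).mean().round(5))
A=np.array([.5745,-.2155,0]); print('t',s['time_s'],'tcp',t.round(4),'tool move cm',(100*(T.T@(A-t)-[*o.x,0])).round(2))
E
python3 hand.py w7 -.0146 .032
```

```text
held 1235 z [-0.0183 -0.0149 -0.0111]
a mm [1.59 1.14] res 6e-05 41
hole mm [11.51  1.18 22.84] 0.00198
t 14.0333 tcp [ 0.5522 -0.1765  0.2004] tool move cm [ 3.84  2.01 20.03]
```

>>> play_rows:
  steps:
    - [[1,1.9,1.0,0,0],[1,1.5,0.8,0,0],[1,0.44,0.21,1.0,0],[1,0,0,1.5,0],[1,0,0,0.8,0],[1,0,0,0,0],[1,0,0,0,0]]

```text
time_s: 14.67
tcp_pos: [0.5739, -0.2131, 0.1669]
tcp_rot: [-3.02, 0.864, 0.004]
ft_force: [-0.9, 0.1, -0.6]
width: 0.708
gripper_force: 55.0
```

```bash
python3 hand.py w8 -.0146 .032|grep -v hole; python3 err.py .5745 -.2155 .1086|tail -1
```

```text
held 1230 z [-0.0182 -0.0148 -0.0111]
a mm [1.61 1.13] res 9e-05 41
t 14.6667 tcp [ 0.5739 -0.2131  0.1669] tool move cm [ 0.06  0.06 16.69]
tool move cm [0.1  0.18 5.91] F [-0.6  0.   0.1] M [ 0.03 -0.01  0.01] q [-0.47  0.44  1.55  0.    1.15  1.66]
```

>>> play_rows:
  steps:
    - [[1,0.06,0.06,0.4,0],[1,0,0,0.5,0],[1,0,0,0.6,0],[1,0,0,0.6,0],[1,0,0,0.7,0],[1,0,0,0.7,0],[1,0,0,0.7,0],[1,0,0,0.5,0],[1,0,0,0.3,0],[1,0,0,0,0]]

```text
time_s: 15.55
tcp_pos: [0.5749, -0.2152, 0.1168]
tcp_rot: [-3.02, 0.865, 0.002]
ft_force: [-1.1, -0.9, -1.6]
width: 0.711
gripper_force: 55.0
```

```bash
python3 err.py .5739 -.2131 .1086
```

```text
t 15.55 [ 0.5749 -0.2152  0.1168] yaw -31.96 tilt [-0.07  0.04]
tool move cm [-0.19 -0.12  0.82] F [-1.1 -0.9 -1.6] M [ 0.08 -0.04  0.01] q [-0.47  0.5   1.6   0.    1.05  1.66]
```

>>> play_rows:
  steps:
    - [[1,-0.1,-0.05,0.2,0],[1,0,0,0.2,0],[1,0,0,0.15,0],[1,0,0,0.15,0],[1,0,0,0.1,0],[1,0,0,0,0]]

```text
time_s: 16.05
tcp_pos: [0.5747, -0.2143, 0.1096]
tcp_rot: [-3.02, 0.865, 0.0]
ft_force: [-0.2, 0.6, -2.0]
width: 0.709
gripper_force: 55.0
```

```bash
python3 err.py .5739 -.2131 .1086
```

```text
t 16.05 [ 0.5747 -0.2143  0.1096] yaw -31.96 tilt [-0.01  0.01]
tool move cm [-0.13 -0.06  0.1 ] F [-0.2  0.6 -2. ] M [ 0.01 -0.    0.03] q [-0.47  0.5   1.61  0.    1.03  1.66]
```

>>> play_rows:
  steps:
    - [[1,0,0,0.1,0],[1,0,0,0.1,0],[1,0,0,0.1,0],[1,0,0,0,0]]

```text
time_s: 16.38
tcp_pos: [0.5751, -0.2145, 0.1083]
tcp_rot: [3.02, -0.865, 0.002]
ft_force: [-3.2, 2.2, 9.0]
width: 0.708
gripper_force: 56.2
```

```bash
python3 err.py .5739 -.2131 .1086
```

```text
t 16.3833 [ 0.5751 -0.2145  0.1083] yaw -31.96 tilt [ 0.06 -0.02]
tool move cm [-0.18 -0.05 -0.03] F [-3.2  2.2  9. ] M [0.33 0.48 0.05] q [-0.47  0.51  1.61  0.    1.03  1.66]
```

>>> play_rows:
  steps:
    - [[1,0,0,-0.1,0],[-1,0,0,0,0],[-1,0,0,0,0],[-1,0,0,0,0],[-1,0,0,-0.5,0],[-1,0,0,-2,0],[-1,0,0,-4,0],[-1,0,0,-4,0],[-1,0,0,-1,0],[-1,0,0,0,0],[-1,0,0,0,0]]

```text
time_s: 17.3
tcp_pos: [0.575, -0.2145, 0.2234]
tcp_rot: [3.02, -0.865, 0.002]
ft_force: [0.2, 0.3, -0.7]
width: 0.996
gripper_force: 0.0
```

```bash
cat > chk.py <<'E'
import sys
from h import *
f,zt,r=sys.argv[1],*map(float,sys.argv[2:4])
s=bot.observe(); p,d,i=snap('wrist',f); c=cloud(i,d); z=c[...,2]
rr=np.hypot(c[...,0]-.5745,c[...,1]+.2155); m=(d>.05)&(rr<r+.004)&(rr>.0145)&(np.abs(z-zt)<.012); q=c[m]
print('t',s['time_s'],'top z',np.percentile(q[:,2],[5,25,50,75,95]).round(4),len(q))
q=q[np.abs(q[:,2]-np.median(q[:,2]))<.003]; A=np.c_[q[:,:2]-[.5745,-.2155],np.ones(len(q))]; k=np.linalg.lstsq(A,q[:,2],rcond=None)[0]; print('tilt deg',np.degrees(k[:2]).round(2),'z',k[2].round(4))
h=cv2.minEnclosingCircle((q[:,:2]*1e3).astype(np.float32)); print(h)
E
python3 chk.py w9 .130 .032
```

```text
t 17.3 top z [0.1282 0.1296 0.1302 0.1307 0.1315] 2750
tilt deg [-0.17  1.  ] z 0.1303
((575.6497802734375, -216.07159423828125), 32.42401885986328)
```

Coarse wheel seated (top at 130 mm, flat). On to the spacer.

>>> play_rows:
  steps:
    - [[-1,-1.54,-3.54,0,0],[-1,-1.54,-3.54,0,0],[-1,-1.54,-3.54,0,0],[-1,-1.54,-3.54,0,0],[-1,-1.54,-3.54,0,0],[-1,-1.54,-3.54,0,0],[-1,-1.54,-3.54,0.5,0],[-1,0,0,2,0],[-1,0,0,2,0],[-1,0,0,0,0],[-1,0,0,0,0]]

```text
time_s: 18.27
tcp_pos: [0.6121, 0.0531, 0.1751]
tcp_rot: [3.019, -0.864, -0.01]
ft_force: [-0.1, -0.9, 0.5]
width: 1.0
gripper_force: 0.0
```

```bash
python3 look.py w10 .6131 .0512 .0105 .020
```

```text
n 491 z 0.0107 0.0119
centre [0.6127 0.0508] res 0.00013
tcp [0.6121 0.0531 0.1751] tool move to centre cm [ 0.27 -0.03 17.5 ]
obstacle pts in finger lanes 0
```

>>> play_rows:
  steps:
    - [[-1,0.15,-0.03,3,0],[-1,0,0,4,0],[-1,0,0,4,0],[-1,0,0,3,0],[-1,0,0,2,0],[-1,0,0,1,0],[-1,0,0,0,0],[-1,0,0,0,0]]

```text
time_s: 18.98
tcp_pos: [0.6168, 0.052, 0.0087]
tcp_rot: [-3.019, 0.866, -0.002]
ft_force: [0.2, -0.1, 0.4]
width: 1.001
gripper_force: 0.0
```

```bash
python3 err.py .6134 .0520 .0
```

```text
t 18.9833 [0.6168 0.052  0.0087] yaw -32.01 tilt [0.06 0.01]
tool move cm [-0.29  0.18  0.87] F [ 0.2 -0.1  0.4] M [-0.03 -0.01 -0.06] q [-0.03  0.65  1.66  0.    0.84  2.1 ]
```

>>> play_rows:
  steps:
    - [[-1,-0.29,0.18,0.4,0],[-1,0,0,0.4,0],[-0.6,0,0,0.05,0],[-0.2,0,0,0,0],[0.2,0,0,0,0],[1,0,0,0,0],[1,0,0,0,0],[1,0,0,0,0],[1,0,0,0,0],[1,0,0,0,0]]
  newtons: 40

```text
time_s: 19.82
tcp_pos: [0.6128, 0.0525, 0.0]
tcp_rot: [-3.02, 0.865, -0.001]
ft_force: [-1.9, 0.1, 5.8]
width: 0.436
gripper_force: 39.6
```

```bash
python3 err.py .6134 .0520 .0
```

```text
t 19.8167 [0.6128 0.0525 0.    ] yaw -31.95 tilt [0.04 0.  ]
tool move cm [0.08 0.01 0.  ] F [-1.9  0.1  5.8] M [0.02 0.21 0.01] q [-0.03  0.65  1.67  0.    0.82  2.1 ]
```

>>> play_rows:
  steps:
    - [[1,0,0,-0.5,0],[1,0,0,-2,0],[1,0,0,-4,0],[1,0,0,-4,0],[1,0,0,-4,0],[1,0,0,-4,0],[1,0,0,-1.5,0],[1,1.55,3.52,0,0],[1,1.55,3.52,0,0],[1,1.55,3.52,0,0],[1,1.55,3.52,0,0],[1,1.55,3.52,0,0]]

```text
time_s: 20.82
tcp_pos: [0.5844, -0.1394, 0.1997]
tcp_rot: [-3.02, 0.864, -0.0]
ft_force: [0.1, -0.4, -0.6]
width: 0.433
gripper_force: 40.3
```

>>> play_rows:
  steps:
    - [[1,1.55,3.52,0,0],[1,1.55,3.52,0,0],[1,0,0,0,0],[1,0,0,0,0],[1,0,0,0,0]]

```text
time_s: 21.23
tcp_pos: [0.5737, -0.2138, 0.1992]
tcp_rot: [-3.019, 0.866, 0.001]
ft_force: [-0.2, 0.2, -1.0]
width: 0.433
gripper_force: 40.4
```

```bash
python3 hand.py w11 -.010 .020
```

```text
held 2196 z [-0.0116 -0.0104 -0.007 ]
a mm [1.01 1.11] res 9e-05 41
hole mm [ 1.38  1.16 14.49] 0.00013
t 21.2333 tcp [ 0.5737 -0.2138  0.1992] tool move cm [ 0.07  0.   19.92]
```

>>> play_rows:
  steps:
    - [[1,0,0,1,0],[1,0,0,1.4,0],[1,0,0,0.8,0],[1,0,0,0.5,0],[1,0,0,0.5,0],[1,0,0,0.4,0],[1,0,0,0,0]]

```text
time_s: 21.87
tcp_pos: [0.5738, -0.2136, 0.1525]
tcp_rot: [-3.02, 0.864, 0.002]
ft_force: [-0.5, -0.5, -1.2]
width: 0.436
gripper_force: 40.4
```

```bash
python3 err.py .5744 -.2140 .130
```

```text
t 21.8667 [ 0.5738 -0.2136  0.1525] yaw -31.94 tilt [-0.06  0.04]
tool move cm [0.07 0.   2.25] F [-0.5 -0.5 -1.2] M [-0.01  0.03 -0.  ] q [-0.47  0.45  1.57  0.    1.12  1.66]
```

>>> play_rows:
  steps:
    - [[1,0.04,0,0.4,0],[1,0,0,0.5,0],[1,0,0,0.5,0],[1,0,0,0.3,0],[1,0,0,0.2,0],[1,0,0,0.15,0],[1,0,0,0.1,0],[1,0,0,0,0]]

```text
time_s: 22.53
tcp_pos: [0.5744, -0.2143, 0.1316]
tcp_rot: [-3.02, 0.865, 0.0]
ft_force: [-0.0, -0.1, -0.4]
width: 0.433
gripper_force: 40.4
```

```bash
python3 err.py .5744 -.2140 .130
```

```text
t 22.5333 [ 0.5744 -0.2143  0.1316] yaw -31.97 tilt [-0.01  0.01]
tool move cm [-0.02 -0.03  0.16] F [-0.  -0.1 -0.4] M [-0.04 -0.01  0.02] q [-0.47  0.48  1.59  0.    1.08  1.66]
```

>>> play_rows:
  steps:
    - [[1,0,0,0.1,0],[1,0,0,0.1,0],[1,0,0,0.1,0],[1,0,0,0,0]]

```text
time_s: 22.87
tcp_pos: [0.5748, -0.2144, 0.1293]
tcp_rot: [-3.02, 0.865, -0.001]
ft_force: [-0.7, -0.4, 3.3]
width: 0.433
gripper_force: 40.7
```

```bash
python3 err.py .5744 -.2140 .130
```

```text
t 22.8667 [ 0.5748 -0.2144  0.1293] yaw -31.96 tilt [ 0.04 -0.01]
tool move cm [-0.05 -0.01 -0.07] F [-0.7 -0.4  3.3] M [0.09 0.14 0.07] q [-0.47  0.48  1.59  0.    1.07  1.66]
```

>>> play_rows:
  steps:
    - [[1,0,0,0.1,0],[1,0,0,-0.1,0],[-1,0,0,0,0],[-1,0,0,0,0],[-1,0,0,0,0],[-1,0,0,-0.5,0],[-1,0,0,-2,0],[-1,0,0,-4,0],[-1,0,0,-3,0],[-1,0,0,0,0],[-1,0,0,0,0]]

```text
time_s: 23.78
tcp_pos: [0.5759, -0.215, 0.2263]
tcp_rot: [3.019, -0.865, 0.008]
ft_force: [0.4, 0.6, -0.6]
width: 0.999
gripper_force: 0.0
```

```bash
python3 chk.py w12 .140 .020
```

```text
t 23.7833 top z [0.1292 0.1302 0.1383 0.14   0.1409] 1054
tilt deg [-1.13  1.06] z 0.1399
((574.8848266601562, -216.19210815429688), 20.042110443115234)
```

>>> play_rows:
  steps:
    - [[-1,-2.72,-2.54,0,0],[-1,-2.72,-2.54,0,0],[-1,-2.72,-2.54,0,0],[-1,-2.72,-2.54,0,0],[-1,-2.72,-2.54,0,0],[-1,-2.72,-2.54,0,0],[-1,-2.72,-2.54,0,0],[-1,-2.72,-2.54,0,0],[-1,-2.72,-2.54,0,0],[-1,-2.72,-2.54,0,0],[-1,-2.72,-2.54,0.5,0],[-1,-2.72,-2.54,1,0]]

```text
time_s: 24.83
tcp_pos: [0.4577, 0.2186, 0.2081]
tcp_rot: [3.02, -0.865, -0.001]
ft_force: [0.8, -0.1, 0.9]
width: 0.999
gripper_force: 0.0
```

>>> play_rows:
  steps:
    - [[-1,0,0,1.5,0],[-1,0,0,0,0],[-1,0,0,0,0],[-1,0,0,0,0]]

```text
time_s: 25.17
tcp_pos: [0.4587, 0.2162, 0.1934]
tcp_rot: [3.019, -0.866, -0.002]
ft_force: [0.6, 0.0, 0.2]
width: 1.003
gripper_force: 0.0
```

```bash
python3 look.py w13 .4579 .2154 .0145 .026
```

```text
n 1041 z 0.0145 0.0157
centre [0.4571 0.2159] res 0.00022
tcp [0.4587 0.2162 0.1934] tool move to centre cm [-0.1  -0.06 19.34]
obstacle pts in finger lanes 1 [-0.9 -6.1 -0.4]
```

Spacer sits flat at 140 mm. Now down to the fine wheel; TCP target (.4578, .2171, −.002).

>>> play_rows:
  steps:
    - [[-1,-0.1,-0.06,3.5,0],[-1,0,0,4,0],[-1,0,0,4,0],[-1,0,0,3.5,0],[-1,0,0,2.5,0],[-1,0,0,1.2,0],[-1,0,0,0,0],[-1,0,0,0,0]]

```text
time_s: 25.88
tcp_pos: [0.4589, 0.2172, 0.0069]
tcp_rot: [3.019, -0.868, -0.001]
ft_force: [-0.5, -0.3, 0.5]
width: 0.999
gripper_force: 0.0
```

```bash
python3 err.py .4578 .2171 -.002
```

```text
t 25.8833 [0.4589 0.2172 0.0069] yaw -32.06 tilt [-0.03 -0.01]
tool move cm [-0.09  0.07  0.89] F [-0.5 -0.3  0.5] M [ 0.01 -0.02  0.04] q [0.31 0.55 1.92 0.   0.68 2.44]
```

>>> play_rows:
  steps:
    - [[-1,-0.09,0.07,0.4,0],[-1,0,0,0.45,0],[-0.6,0,0,0,0],[-0.2,0,0,0,0],[0.2,0,0,0,0],[1,0,0,0,0],[1,0,0,0,0],[1,0,0,0,0],[1,0,0,0,0],[1,0,0,0,0]]
  newtons: 40

```text
time_s: 26.72
tcp_pos: [0.4576, 0.2182, -0.0007]
tcp_rot: [-3.02, 0.864, -0.002]
ft_force: [-1.3, -1.1, 8.3]
width: 0.58
gripper_force: 39.9
```

```bash
python3 err.py .4578 .2171 -.002
```

```text
t 26.7167 [ 0.4576  0.2182 -0.0007] yaw -31.95 tilt [0.06 0.02]
tool move cm [0.08 0.08 0.13] F [-1.3 -1.1  8.3] M [-0.08  0.18 -0.04] q [0.31 0.56 1.92 0.   0.66 2.44]
```

>>> play_rows:
  steps:
    - [[1,0,0,-0.5,0],[1,0,0,-2,0],[1,0,0,-4,0],[1,0,0,-4,0],[1,0,0,-4,0],[1,0,0,-4,0],[1,0,0,-2.5,0],[1,2.73,2.54,0,0],[1,2.73,2.54,0,0],[1,2.73,2.54,0,0],[1,2.73,2.54,0,0],[1,2.73,2.54,0,0]]

```text
time_s: 27.72
tcp_pos: [0.5057, 0.0365, 0.2089]
tcp_rot: [-3.02, 0.864, -0.001]
ft_force: [1.3, 0.7, -0.4]
width: 0.578
gripper_force: 41.8
```

>>> play_rows:
  steps:
    - [[1,2.73,2.54,0,0],[1,2.73,2.54,0,0],[1,2.73,2.54,0,0],[1,2.73,2.54,0,0],[1,2.73,2.54,0,0],[1,2.73,2.54,0,0],[1,2.73,2.54,0,0],[1,0,0,0,0],[1,0,0,0,0],[1,0,0,0,0]]

```text
time_s: 28.55
tcp_pos: [0.5731, -0.2135, 0.2081]
tcp_rot: [-3.019, 0.866, 0.002]
ft_force: [0.1, -0.4, -1.1]
width: 0.578
gripper_force: 41.8
```

```bash
python3 hand.py w14 -.0133 .026
```

```text
held 5260 z [-0.0161 -0.0149 -0.0113]
a mm [1.15 1.16] res 6e-05 41
hole mm [ 1.72  1.13 14.74] 0.00011
t 28.55 tcp [ 0.5731 -0.2135  0.2081] tool move cm [ 1.400e-01 -1.000e-02  2.081e+01]
```

>>> play_rows:
  steps:
    - [[1,0.1,0,1,0],[1,0,0,1.5,0],[1,0,0,0.9,0],[1,0,0,0.5,0],[1,0,0,0.5,0],[1,0,0,0.4,0],[1,0,0,0,0]]

```text
time_s: 29.18
tcp_pos: [0.5743, -0.2141, 0.1595]
tcp_rot: [-3.02, 0.864, 0.002]
ft_force: [0.0, -0.6, -0.2]
width: 0.576
gripper_force: 41.8
```

```bash
python3 err.py .5739 -.2138 .1393
```

```text
t 29.1833 [ 0.5743 -0.2141  0.1595] yaw -31.94 tilt [-0.06  0.03]
tool move cm [-0.05 -0.01  2.02] F [ 0.  -0.6 -0.2] M [0.06 0.01 0.  ] q [-0.47  0.45  1.56  0.    1.13  1.66]
```

>>> play_rows:
  steps:
    - [[1,-0.07,0,0.4,0],[1,0,0,0.4,0],[1,0,0,0.4,0],[1,0,0,0.3,0],[1,0,0,0.2,0],[1,0,0,0.1,0],[1,0,0,0.1,0],[1,0,0,0,0]]

```text
time_s: 29.85
tcp_pos: [0.574, -0.2142, 0.1411]
tcp_rot: [-3.02, 0.865, 0.0]
ft_force: [-0.1, -0.2, -1.1]
width: 0.576
gripper_force: 41.8
```

```bash
python3 err.py .5739 -.2138 .1393
```

```text
t 29.85 [ 0.574  -0.2142  0.1411] yaw -31.96 tilt [-0.01  0.01]
tool move cm [-0.03 -0.03  0.18] F [-0.1 -0.2 -1.1] M [-0.    0.05  0.03] q [-0.47  0.47  1.58  0.    1.09  1.66]
```

>>> play_rows:
  steps:
    - [[1,0,0,0.1,0],[1,0,0,0.1,0],[1,0,0,0.1,0],[1,0,0,0,0]]

```text
time_s: 30.18
tcp_pos: [0.5743, -0.2143, 0.1386]
tcp_rot: [3.02, -0.865, 0.001]
ft_force: [-1.0, -0.6, 2.2]
width: 0.575
gripper_force: 42.0
```

```bash
python3 err.py .5739 -.2138 .1393
```

```text
t 30.1833 [ 0.5743 -0.2143  0.1386] yaw -31.96 tilt [ 0.03 -0.01]
tool move cm [-0.06 -0.02 -0.07] F [-1.  -0.6  2.2] M [0.01 0.11 0.03] q [-0.47  0.47  1.58  0.    1.09  1.66]
```

>>> play_rows:
  steps:
    - [[1,0,0,0.1,0],[1,0,0,-0.1,0],[-1,0,0,0,0],[-1,0,0,0,0],[-1,0,0,0,0],[-1,0,0,-0.5,0],[-1,0,0,-2,0],[-1,0,0,-4,0],[-1,0,0,-3,0],[-1,0,0,0,0],[-1,0,0,0,0]]

```text
time_s: 31.1
tcp_pos: [0.5755, -0.2149, 0.2358]
tcp_rot: [3.019, -0.865, 0.008]
ft_force: [0.8, -0.7, -0.6]
width: 0.996
gripper_force: 0.0
```

```bash
python3 chk.py w15 .154 .026
python3 - <<'E'
from h import *
p,d,i=load('w15'); P,D,I=snap('side','s2')
a=cv2.resize(p[110:260,180:345,::-1],(330,300)); b=cv2.resize(P[90:190,195:305,::-1],(330,300),interpolation=cv2.INTER_CUBIC)
cv2.imwrite('pics/fin.png',np.hstack([a,b]))
E
```

```text
t 31.1 top z [0.1488 0.1529 0.1535 0.154  0.1548] 1987
tilt deg [-0.06  1.1 ] z 0.1535
((574.3866577148438, -216.24334716796875), 26.226417541503906)
```

View pics/fin.png

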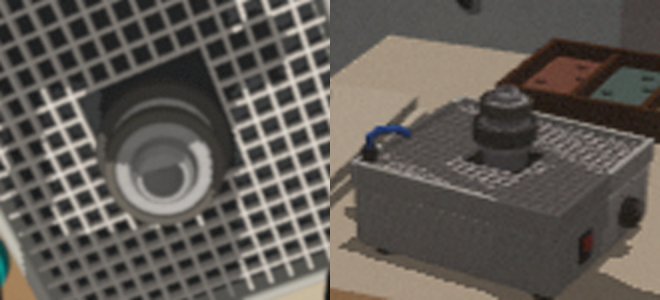

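The picture shows the stack concentric at (160,160) and upright in the side view at (505,125). The fine wheel's top is at 153.5 mm, and 154 mm was expected. The gripper is clear, so I hand the job in.

```bash
python3 -c "
from plant import bot
print(bot.sign_off())"
```

```text
the job is handed in; nothing more can be done
None
```

The arbor is fully home on the spindle with its flat matched, the coarse wheel, spacer and fine wheel rest flat on it in that order, and the job was handed in after about 31 s of robot time with the gripper clear and the nut, glass blank and ring mould never touched.

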